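# Back the sample carousel up one notch

## Task

The sample carousel on the lab bench has been advanced one notch too far. Lift its ratchet pawl out of the wheel with a fingertip until it leans back and stays, push the wheel back (clockwise from above) by one notch at its finger peg, then tip the pawl down again so that it drops fully into the gap. Do it gently with the fingertips only: grip and carry nothing, and leave the glassware where it stands.

Things in the scene. Friction and masses are not known exactly. Their poses are not given: they have to be found in the camera images.
- carousel: The fixed carousel: white base plate 240 x 260 mm, on the bench. Origin on the bench under the wheel's axis; z up. Its x, y axes are the 'carousel axes' used below. The grey wheel, 200 mm across, 30 mm high to its flat top face, turns about the vertical axis at the origin. On the wheel's rim 12 steel ratchet teeth (radius 78 to 98 mm, 14 mm tall, top 44 mm above the bench, about 18 mm long along the rim) stand 30 degrees apart. A round hub 32 mm across reaches 52 mm high.
- wheel (a joint): Turn of the wheel, rad, positive counterclockwise from above (forward). The ratchet lets it go forward; the pawl, when down, blocks it going back. One notch is 0.524 rad (30 degrees). At 0, -0.524, ... the pawl is in the middle of a gap; it drops fully in up to about 0.1 rad either side. Starts within 0.07 of 0. The wheel is stiff to turn (about 1 N at the peg), does not coast and stays where it is left.
- peg_top (a point): Top centre of the black finger peg that stands upright on the wheel, 16 mm across, from 30 to 85 mm above the bench, 60 mm from the wheel's axis. At wheel angle 0 it lies at carousel (60, 0) mm, opposite to the pawl; to turn the wheel back it is pushed towards carousel -y.
- pawl (a joint): Swing of the steel pawl about its level pivot, rad: 0 fully down in the gap, 1.5 leaning back against its stop. It is an L: a level arm (75 mm from pivot to nose, 12 mm wide, 8 mm thick) and an upright tab at the pivot with a round cross knob on top. Clear of the teeth above about 0.2. It has no spring: below about 0.75 it falls shut by its own weight (about 120 g), beyond about 0.9 it falls back to 1.5 and stays there. Pushing takes under 1 N.
- pawl_pivot (a point): Pawl's pivot, fixed, at carousel (-88, 75) mm, 58 mm above the bench, between two cheeks 25 mm apart overall and 67 mm high. The pivot runs along carousel x; with the pawl down its arm points to carousel -y from here.
- pawl_knob (a point): Centre of the knob on the tab: a cylinder 16 mm across and 26 mm long (along carousel x), 58 mm from the pivot; straight above the pivot when the pawl is down. Pushing it towards carousel +y lifts the nose. With the pawl leaning back, the knob lies on the +y side of the pivot, about as high as it, and the arm stands upright, reaching about 135 mm above the bench; pushing the arm's upper part towards carousel -y past its balance lets the pawl drop.
- pawl_nose (a point): Bottom of the pawl's nose, the end that drops between the teeth: 75 mm from the pivot along the arm and 24 mm below it; 34 mm above the bench when down.
- beaker_mid (a point): Bystander: a glass beaker 66 mm across, 85 mm tall; the point is its centre half-way up. Must not be moved.
- bottle_mid (a point): Bystander: an amber bottle 60 mm across, 125 mm tall; the point is its centre half-way up. Must not be moved.
- jar_mid (a point): Bystander: a small glass jar 40 mm across, 60 mm tall; the point is its centre half-way up. Must not be moved.

How it is judged:
By the outcome, as a careful person would: the job done as asked, in the order asked, and still so for the second after the job is handed in, with the robot touching nothing.
It also fails if it takes over 58 s, if anything falls off the work surface, if the arm or the gripper's body presses on something with over 40 N, if the wrist force passes 120 N, or if a joint passes its speed limit or range.

## Robot

A 7-joint arm with a two-finger parallel gripper is mounted at the origin on the work surface. World frame = base frame: x ahead of the robot, y to its left, z up, the work surface at z = 0. Lengths are in mm, angles in degrees, forces in N, time in s.
With the tool pointing down it reaches from about 350 to 900 mm from the base axis. Payload 19.9 kg.
Tool frame: the origin (TCP) lies at the very end of the fingers, on their centre line; the grasp point (between the pads) lies 19 mm behind it (hold_point_z is the distance from the TCP to the grasp point, in mm); z points along the fingers, y is the line along which they close (so a half turn about z gives the same grasp; the last joint's range is limited). The gripper opens to 85 mm and grips with 20 to 120 N. Pads are 22 mm wide; open, the fingers measure 114 mm over their backs; the gripper's body (76 mm by 85 mm) begins 54 mm behind the grasp point. The pads swing forward as they close: fully open they stand 13 mm farther back than shut.
Start: joints at [-76.232, 23.915, -0.59, 92.452, 0.269, 63.638, -3.037], TCP at [173.793, 600.331, 231.26] pointing down, gripper open.
Joint ranges: [-161.28, 161.28], [-22.2, 115.67], [-73.04, 71.86], [3.21, 147.25], [-68.34, 248.33], [10.77, 114.83], [-161.83, 161.83]. Speed limits (degrees/s): [108.29, 108.29, 136.94, 136.94, 172.46, 172.46, 172.46].

## Interface

Orientations are given as [roll, pitch, yaw] about the fixed x, y, z axes, in that order (R = Rz(yaw) Ry(pitch) Rx(roll)).
In Python, from rig import read_state, capture, finish_job, recognise, landmark_of, hold_point_z gives the robot as it stands. The module is installed in compiled form; this text tells all that it offers.
- The arm moves only by the tool jog_arm, never from a script. Its argument "deltas" is a list of rows, each a list of 3 entries, a list of its own where there are three numbers: the shift along the world's x, y, z in mm, then the turn about the world's z in rad, then the opening, from 0 (shut) to 1 (fully open). A call has 1 to 20 rows; each row shifts and turns the commanded pose from where the row before left it; what a row does not reach is not made up. A row lasts 1/12 s, in which the tool goes at most 41.7 mm and 7.16 degrees, less where a joint would pass 70% of its speed; a pose out of reach is approached as far as the arm can. A call with a gripper value outside its range is refused whole. The fingers move at their own pace and stop on an object; "grip_force" is the grip in N (left out, the last holds). Time passes only in rows, so rows that do not move let the fingers close. It gives the time, the measured TCP pose, the force, the opening and the grip force at its end, in the units of the state.
- read_state(): the state, without advancing time (a new reading comes with each control period).
- capture(name): name is "scene" or "side" or "wrist"; returns a dict with "frame" (400x640x3 uint8, red, green, blue), "camera_matrix" (3x3 intrinsics, pixels), "k1" (the pictures are not rectified: a ray, as slopes to the right and down, at radius r is drawn at 1 + k1 r^2 times it, then the intrinsics apply), "R" (3x3) and "t" (3): a world point X has camera coordinates R X + t; the wrist camera has in their place "tool_from_camera" (4x4, takes a point from camera to tool coordinates, whose origin is the TCP and whose axes are the flange's). Camera axes: x right, y down, z forward; pixel columns grow to the right and rows downward; lengths in mm; the calibration is good to about 2 mm. A picture is of the moment at which its call begins: read the wrist's pose just before it. There is no depth.
- finish_job(): hands the job in; it is judged then, once.
Trained networks look in a picture, given as the dict that the camera call returned (one of the last four; its "shot" number tells which), for a name from the list of things; names that differ only in an ending like _2 or _b are one class to them, and where a whole thing is asked for, a point or a joint stands for the part that bears it (a point fixed in the world has none). Each returns a list of dicts, best first, with "conf" (0 to 1); they miss things now and then, are a little off and sometimes report something else, mostly with a low value. They report only what shows in the picture. A call takes as long as a camera call.
- recognise(picture, label): "position" ([column, row] as shares, 0 to 1, of the picture: columns of its width, rows of its height, amid what is visible of it).
- landmark_of(picture, label): "position" ([column, row] as shares, 0 to 1, of the picture: columns of its width, rows of its height: a listed point, or the origin of a listed thing).
The state is a dict: "clock": time; "joint_positions": joint angles; "qd": joint speeds; "effort": joint torques, N m; "tcp_pos": TCP position; "tool_rot": TCP orientation; "force": force on the tool from outside, world axes, zero at the start; "wrist_torque": the same for the moment, N m; "gripper_width": opening from 0.0 (shut) to 1.0 (fully open); "grasp_force": force on a finger pad.
Only numpy, scipy, OpenCV 4.12 (cv2) and the standard library are available. Lean on these libraries where they do the work, as an engineer would, in place of code of your own. Each camera call takes 0.05 s, during which the arm holds its last target. There are 200 camera calls.

## Working session

There is one attempt and no reset: what is moved stays moved. The work goes in short steps, Python scripts to look and compute and a tool call to move; the robot and the scene stay as the last step left them, time stands still between calls to the robot, and variables do not carry over. Pictures are saved under pics/ and viewed, at most 11 in all, crops included, and the job is handed in when it is done.

Besides the shell and the picture viewer there is one more tool, called by a JSON object that holds its "method" and its "body". jog_arm: Moves the arm, as the interface text tells. Its arguments: {"type":"object","properties":{"deltas":{"type":"array"},"grip_force":{"type":"number"}},"required":["deltas"]}

```bash
mkdir -p pics; cat > h.py <<'E'
import numpy as np, cv2
from scipy.optimize import least_squares
from rig import *
P=["carousel","peg_top","pawl_pivot","pawl_knob","pawl_nose","beaker_mid","bottle_mid","jar_mid"]
def ray(p,px):
    K=np.array(p["camera_matrix"]);d=np.array([p["k1"],0,0,0,0],float)
    u=cv2.undistortPoints(np.array([[px]],float),K,d,None,None,)[0,0]
    R=np.array(p["R"]);t=np.array(p["t"])
    v=R.T@np.array([u[0],u[1],1]);return -R.T@t,v/np.linalg.norm(v)
def tri(rs):
    A=sum(np.eye(3)-np.outer(v,v) for c,v in rs);b=sum((np.eye(3)-np.outer(v,v))@c for c,v in rs)
    X=np.linalg.solve(A,b);return X,max(np.linalg.norm((np.eye(3)-np.outer(v,v))@(X-c)) for c,v in rs)
def look(cams=("scene","side"),names=P,save=None):
    out={}
    for c in cams:
        p=capture(c)
        if save: cv2.imwrite(f"pics/{save}_{c}.png",p["frame"][:,:,::-1])
        for n in names:
            l=landmark_of(p,n)
            if l:
                px=np.array(l[0]["position"])*[640,400]
                out.setdefault(n,[]).append((c,l[0]["conf"],px,ray(p,px)))
    return out
def report(o):
    for n,l in o.items():
        s=" ".join(f"{c}:{cf:.2f}@{px.round().astype(int).tolist()}" for c,cf,px,r in l)
        if len(l)>1:
            X,e=tri([r for *_,r in l]);s+=f" X={X.round(1)} e={e:.1f}"
        print(n,s)
E
python3 - <<'E'
from h import *
report(look(save="a"))
s=read_state();print(s["tcp_pos"],s["tool_rot"],s["force"],s["clock"])
a=cv2.imread("pics/a_scene.png");b=cv2.imread("pics/a_side.png")
cv2.imwrite("pics/a.png",cv2.resize(np.vstack([a,b]),(480,600)))
E
```

```text
carousel scene:0.97@[313, 199] side:0.77@[319, 244] X=[551.2 -14.4  -4.2] e=2.6
peg_top scene:0.89@[300, 197] side:0.64@[324, 200] X=[613.3  17.5  84. ] e=4.4
pawl_pivot scene:0.79@[346, 171] side:0.61@[282, 245] X=[443.2   3.3  58.2] e=3.4
pawl_nose scene:0.73@[319, 168] side:0.75@[311, 255] X=[482.4 -60.2  38.7] e=3.5
beaker_mid scene:0.59@[387, 235] side:0.71@[234, 202] X=[492.3 230.1  37.5] e=1.5
bottle_mid scene:0.92@[227, 184] side:0.56@[416, 214] X=[ 736.7 -165.2   62.1] e=3.1
jar_mid scene:0.65@[253, 161] side:0.68@[415, 215] X=[ 661.2 -178.4  105.7] e=25.3
pawl_knob side:0.60@[281, 227]
[173.79184346 600.32970827 231.25744659] [-1.79995488e+02  1.77965434e-03  1.63851800e+02] [-0.15185795 -0.02497648  1.07374163] 0.9
```

View pics/a_scene.png

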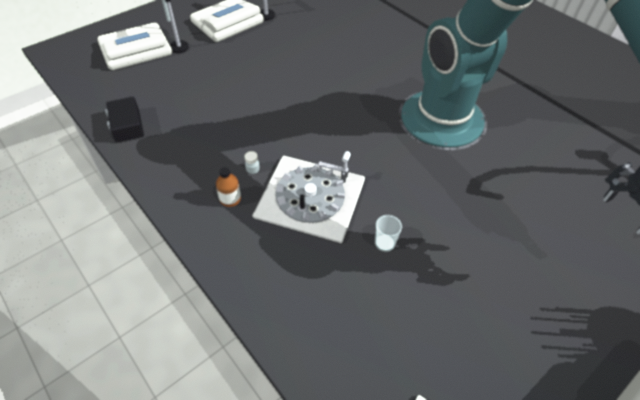

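View pics/a_side.png

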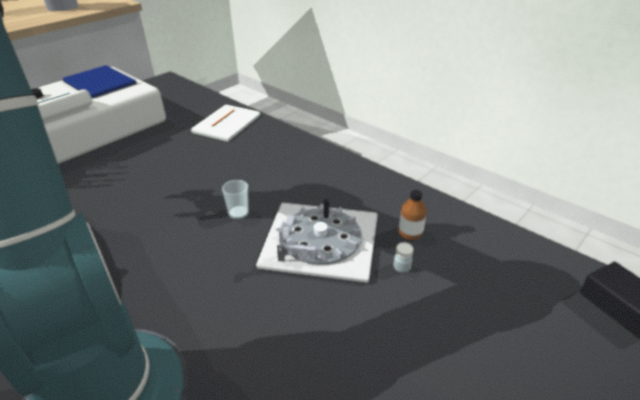

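The scene shows the plate centred at (313,199), with the knob at about (347,155) and the peg at (302,200). The side view shows the pawl at about (281,245), on the near left. The carousel yaw comes out at about 31°. The bottle and jar are on the far right and the beaker is on the left. I'll shut the gripper and move over for a wrist view.

{"method": "jog_arm", "body": {"deltas": [[[20.5,-34,5],-0.047,0],[[20.5,-34,5],-0.047,0],[[20.5,-34,5],-0.047,0],[[20.5,-34,5],-0.047,0],[[20.5,-34,5],-0.047,0],[[20.5,-34,5],-0.047,0],[[20.5,-34,5],-0.047,0],[[20.5,-34,5],-0.047,0],[[20.5,-34,5],-0.047,0],[[20.5,-34,5],-0.047,0],[[20.5,-34,5],-0.047,0],[[20.5,-34,5],-0.047,0],[[20.5,-34,5],-0.047,0],[[20.5,-34,5],-0.047,0],[[20.5,-34,5],-0.047,0],[[20.5,-34,5],-0.047,0],[[0,0,0],0,0]]}}

```text
clock: 2.32
tcp_pos: [504.5, 49.6, 312.5]
tool_rot: [179.9, 0.2, 120.1]
force: [0.1, -0.1, -0.1]
gripper_width: 0.001
grasp_force: 0.0
```

```bash
cat >> h.py <<'E'
from scipy.spatial.transform import Rotation as Ro
def wrist(save=None):
    s=read_state();p=capture("wrist")
    T=np.eye(4);T[:3,:3]=Ro.from_euler("xyz",s["tool_rot"],degrees=True).as_matrix();T[:3,3]=s["tcp_pos"]
    C=T@np.array(p["tool_from_camera"]);p["R"]=C[:3,:3].T;p["t"]=-C[:3,:3].T@C[:3,3]
    if save: cv2.imwrite(f"pics/{save}.png",p["frame"][:,:,::-1])
    return p
def proj(p,X):
    return cv2.projectPoints(np.array([X],float),cv2.Rodrigues(np.array(p["R"]))[0],np.array(p["t"],float),np.array(p["camera_matrix"]),np.array([p["k1"],0,0,0,0.]))[0].ravel()
E
python3 - <<'E'
from h import *
s=read_state();print(s["tcp_pos"],s["tool_rot"],s["clock"],s["gripper_width"])
p=wrist("w1");print(-p["R"].T@p["t"])
for n in P:
    l=landmark_of(p,n)
    if l: print(n,l[0]["conf"],(np.array(l[0]["position"])*[640,400]).round(1))
E
```

```text
[504.47493661  49.6106032  312.47514478] [1.79917005e+02 1.51891540e-01 1.20143256e+02] 2.3167 0.0011622927368943232
[463.02258574 121.51541845 455.10408408]
carousel 0.85 [333.6 202.4]
peg_top 0.73 [376.  223.5]
pawl_pivot 0.63 [268.  169.9]
pawl_knob 0.83 [259.6 177.1]
pawl_nose 0.63 [276.7 209.8]
beaker_mid 0.61 [392.   32.6]
```

View pics/w1.png

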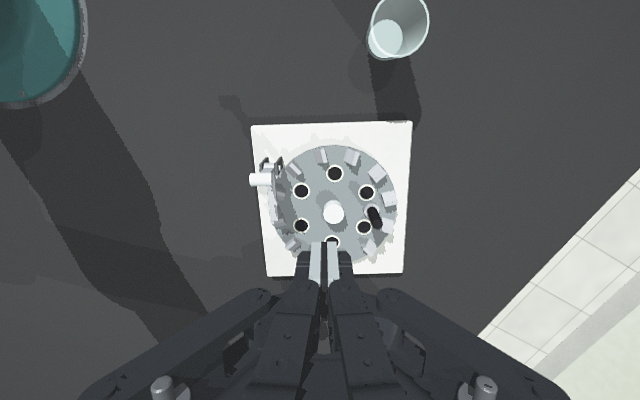

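The wrist view shows the plate with corners at about (250,125), (412,121), (403,273) and (266,277). The hub top is at (333,212), the peg at (374,215) and the white knob at (260,180). Next I'll fit the carousel pose jointly to all the views.

```bash
cat >> h.py <<'E'
def model(q,n,wh=0.,pa=0.):
    x,y,th=q[:3]
    c={"carousel":(0,0,0),"peg_top":(60*np.cos(wh),60*np.sin(wh),85),"pawl_pivot":(-88,75,58),
     "pawl_knob":(-88,75+58*np.sin(pa),58+58*np.cos(pa)),
     "pawl_nose":(-88,75-75*np.cos(pa)-24*np.sin(pa),58+75*np.sin(pa)-24*np.cos(pa)),"hub":(0,0,52)}[n]
    return np.array([x+c[0]*np.cos(th)-c[1]*np.sin(th),y+c[0]*np.sin(th)+c[1]*np.cos(th),c[2]])
E
python3 - <<'E'
from h import *
ps={"scene":capture("scene"),"side":capture("side"),"wrist":wrist()}
M=[]
for c,p in ps.items():
    for n in P[:5]:
        l=landmark_of(p,n)
        if l and l[0]["conf"]>.5: M.append((c,n,np.array(l[0]["position"])*[640,400]))
M+=[("wrist","hub",np.array([333.5,212.])),("wrist","pawl_knob",np.array([260,180.]))]
f=lambda q:np.concatenate([(proj(ps[c],model(q,n,q[3]))-px) for c,n,px in M])
r=least_squares(f,[551,-14,.52,0],loss="soft_l1",x_scale=[10,10,.1,.1]);q=r.x
print(q,np.degrees(q[2:]))
for (c,n,px),e in zip(M,f(q).reshape(-1,2)):print(c,n,px.round(),e.round(1))
print({n:model(q,n,q[3]).round(0) for n in P[:5]})
im=ps["wrist"]["frame"][:,:,::-1].copy()
for c in [(120,130),(-120,130),(-120,-130),(120,-130)]:
    th=q[2];X=[q[0]+c[0]*np.cos(th)-c[1]*np.sin(th),q[1]+c[0]*np.sin(th)+c[1]*np.cos(th),5];print(proj(ps["wrist"],X).round())
for z in (31,):
  for n in ["jar_mid","bottle_mid","beaker_mid"]:
    for c in("scene","side"):
      l=landmark_of(ps[c],n)
      if l:
        o,v=ray(ps[c],np.array(l[0]["position"])*[640,400]);h={"j":30,"b":62}[n[0]]
        if n=="beaker_mid":h=42
        print(n,c,(o+v*(h-o[2])/v[2]).round())
E
```

```text
[ 5.58985351e+02 -1.40163734e+01  5.59220583e-01 -5.21409416e-02] [32.04097922 -2.98745589]
scene carousel [309. 201.] [ 0.7 -1.9]
scene peg_top [298. 198.] [ 3.  -1.8]
scene pawl_pivot [344. 170.] [0.5 0.5]
scene pawl_knob [302. 196.] [ 43.  -39.2]
scene pawl_nose [321. 168.] [-1.6  1.6]
side carousel [321. 245.] [-0.1 -3.9]
side peg_top [323. 203.] [ 2.3 -2.7]
side pawl_pivot [284. 244.] [-2.6  0.6]
side pawl_knob [281. 226.] [-1.1 -1. ]
side pawl_nose [312. 258.] [ 2.  -1.7]
wrist carousel [330. 208.] [ 0.5 -0.7]
wrist peg_top [374. 230.] [ 1.6 -0. ]
wrist pawl_pivot [267. 173.] [ 2.  -0.1]
wrist pawl_knob [261. 187.] [-0.6 -2.6]
wrist pawl_nose [281. 214.] [-5.4  2.1]
wrist hub [334. 212.] [-1.7  7.2]
wrist pawl_knob [260. 180.] [0.  4.6]
{'carousel': array([559., -14.,   0.]), 'peg_top': array([611.,  15.,  85.]), 'pawl_pivot': array([445.,   3.,  58.]), 'pawl_knob': array([445.,   3., 116.]), 'pawl_nose': array([484., -61.,  34.])}
[409. 126.]
[251. 129.]
[265. 277.]
[399. 274.]
jar_mid scene [ 623. -214.   30.]
jar_mid side [ 622. -212.   30.]
bottle_mid scene [ 736. -156.   62.]
bottle_mid side [ 739. -166.   62.]
beaker_mid scene [490. 226.  42.]
beaker_mid side [496. 218.  42.]
```

{"method": "jog_arm", "body": {"deltas": [[[-8,-15.5,-20],0.01,0],[[-8,-15.5,-26],0.01,0],[[-8,-15.5,-26],0.01,0],[[-8,-15.5,-26],0,0],[[-8,-15.5,-26],0,0],[[0,0,-25],0,0],[[0,0,-25],0,0],[[0,0,-25],0,0],[[0,0,-6],0,0],[[0,0,0],0,0]]}}

```text
clock: 4.8
tcp_pos: [461.0, -21.4, 105.2]
tool_rot: [-179.8, -0.0, 122.5]
force: [-0.5, 0.2, 0.4]
gripper_width: 0.001
grasp_force: 0.0
```

```bash
python3 - <<'E'
from h import *
s=read_state();print(s["tcp_pos"],s["tool_rot"],s["force"])
p=wrist();a=p["frame"][100:300,160:480,::-1]
b=capture("side")["frame"][170:290,220:400,::-1];
c=capture("scene")["frame"][120:240,240:420,::-1];print(proj(p,s["tcp_pos"]))
r=lambda i:cv2.resize(i,(400,267))
cv2.imwrite("pics/c1.png",np.vstack([np.hstack([r(b),r(c)]),np.hstack([cv2.resize(a,(480,300)),np.zeros((300,320,3),np.uint8)])]))
E
```

```text
[460.99871742 -21.37154495 105.24085918] [-1.79833768e+02 -4.61312316e-02  1.22474754e+02] [-0.47603701  0.2152462   0.41906308]
[322.73943485 254.22557851]
```

View pics/c1.png

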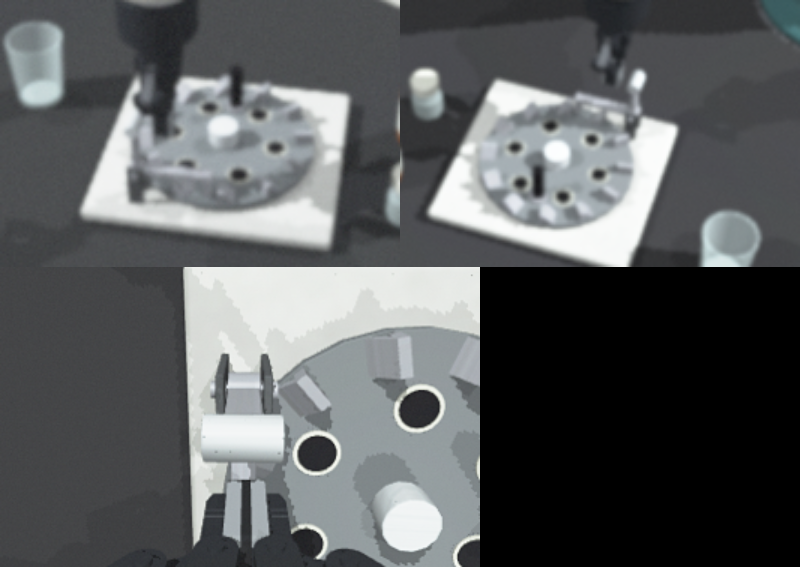

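The tips sit in front of the knob, about 10 mm short of it and centred on it. I'll push gently towards +y along its arc.

{"method": "jog_arm", "body": {"deltas": [[[-2.6,4.2,0],0,0],[[-2.6,4.2,0],0,0],[[-2.6,4.2,0],0,0],[[-2.6,4.2,-1],0,0],[[-2.6,4.2,-1],0,0],[[-2.6,4.2,-1],0,0],[[-2.6,4.2,-2],0,0],[[-2.6,4.2,-2],0,0],[[-2.6,4.2,-3],0,0],[[-2.6,4.2,-3],0,0],[[0,0,0],0,0]]}}

```text
clock: 5.87
tcp_pos: [434.9, 21.7, 92.6]
tool_rot: [-179.9, -0.0, 122.5]
force: [-0.3, 0.4, -0.2]
gripper_width: 0.004
grasp_force: 0.0
```

{"method": "jog_arm", "body": {"deltas": [[[-1.8,2.8,-3],0,0],[[-1.8,2.8,-3],0,0],[[-1.8,2.8,-3],0,0],[[-1.3,2.2,-1],0,0],[[0,0,0],0,0],[[0,0,0],0,0],[[0,0,0],0,0]]}}

```text
clock: 6.45
tcp_pos: [429.2, 31.4, 83.4]
tool_rot: [180.0, 0.0, 122.5]
force: [-0.2, -0.2, -0.6]
gripper_width: -0.002
grasp_force: 0.0
```

```bash
cat >> h.py <<'E'
def view(name):
    s=read_state();print(s["tcp_pos"].round(1) if hasattr(s["tcp_pos"],"round") else s["tcp_pos"],s["force"],s["clock"])
    p=wrist();a=p["frame"][60:300,120:504,::-1]
    b=capture("side")["frame"][170:290,220:400,::-1];c=capture("scene")["frame"][120:240,240:420,::-1]
    r=lambda i:cv2.resize(i,(400,267))
    cv2.imwrite(f"pics/{name}.png",np.vstack([np.hstack([r(b),r(c)]),np.hstack([cv2.resize(a,(480,300)),np.zeros((300,320,3),np.uint8)])]))
E
python3 -c "
from h import *
view('c2')"
```

```text
[429.2  31.4  83.4] [-0.17431484 -0.20014489 -0.55445025] 6.45
```

View pics/c2.png

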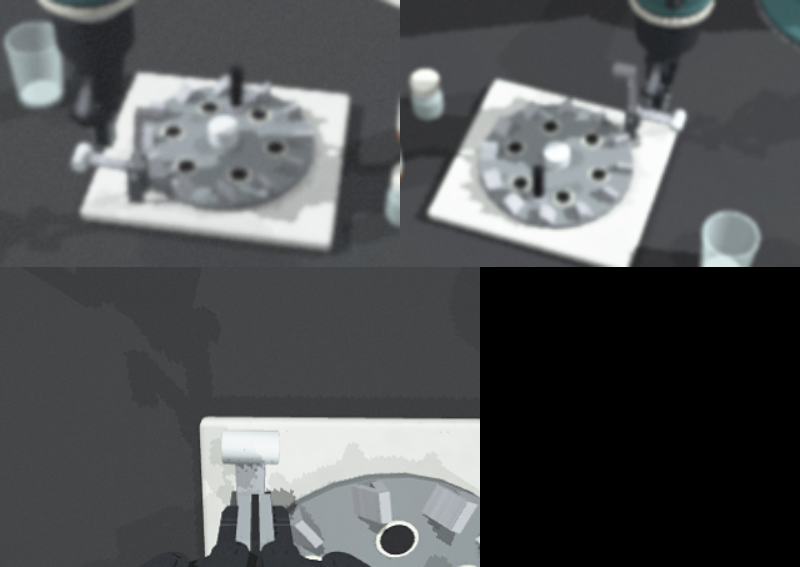

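The pawl leans back: the arm is upright and the knob is level behind the pivot, clear of the fingers. I'll go straight up and across to the +y side of the peg.

{"method": "jog_arm", "body": {"deltas": [[[0,0,15],0,0],[[0,0,30],0,0],[[0,0,30],0,0],[[0,0,30],0,0],[[20,1,5],0,0],[[33,2,0],0,0],[[33,2,0],0,0],[[33,2,0],0,0],[[33,2,0],0,0],[[14,1,-10],0,0],[[0,0,-30],0,0],[[0,0,-30],0,0],[[0,0,-20],0,0],[[0,0,0],0,0]]}}

```text
clock: 7.77
tcp_pos: [592.9, 41.2, 99.4]
tool_rot: [-179.7, -0.1, 122.5]
force: [-0.4, -0.0, -0.3]
gripper_width: -0.001
grasp_force: 0.0
```

```bash
python3 - <<'E'
from h import *
view('c3')
o=look(names=["peg_top","pawl_nose","pawl_knob"]);report(o)
p=wrist();l=landmark_of(p,"peg_top")
if l:
    px=np.array(l[0]["position"])*[640,400];c,v=ray(p,px);print(px,l[0]["conf"],c+v*(85-c[2])/v[2])
E
```

```text
[592.9  41.2  99.4] [-0.40997095 -0.03089999 -0.28564168] 7.7667
pawl_nose scene:0.80@[338, 148] side:0.67@[292, 221] X=[453.6 -22.3 137.2] e=3.0
pawl_knob scene:0.78@[361, 176] side:0.69@[256, 243] X=[413.9  49.5  54.4] e=4.8
peg_top side:0.73@[323, 200]
```

View pics/c3.png

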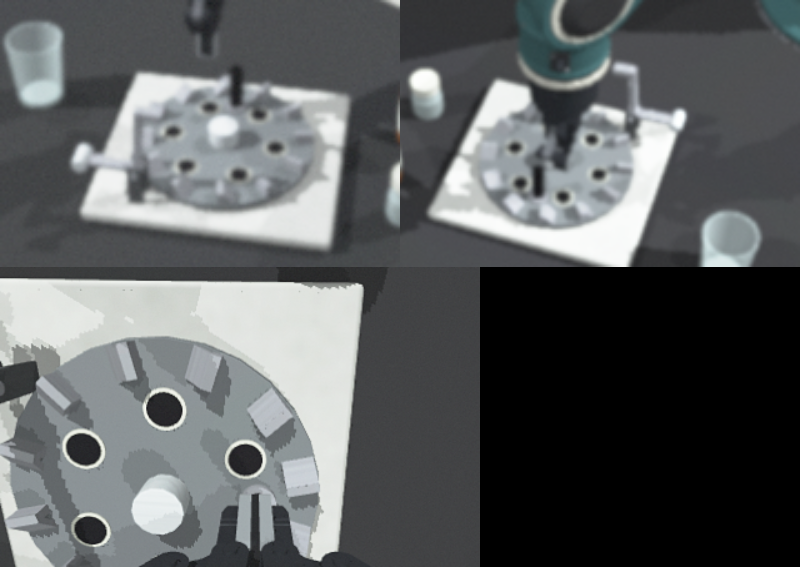

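```bash
python3 - <<'E'
from h import *
p=wrist("w3")
c,v=ray(p,(245.6,254.4));X=c+v*(52-c[2])/v[2];print(X)
c,v=ray(p,(120+165/1.25,60+142/1.25));print(c+v*(30-c[2])/v[2])
c,v=ray(p,(120+246/1.25,60+192/1.25));print(c+v*(30-c[2])/v[2])
c,v=ray(p,(120+83/1.25,60+181/1.25));print(c+v*(30-c[2])/v[2])
print(c)
E
```

```text
[561.68950761 -15.15848704  52.        ]
[534.44906406  35.60480196  30.        ]
[593.90979713  34.23528079  30.        ]
[502.67795022 -14.83252215  30.        ]
[551.12346139 111.4002666  246.30227051]
```

The hub and hole fit agrees with the pose, with the wheel at about -3.5°. I'll descend and push towards -y.

{"method": "jog_arm", "body": {"deltas": [[[0,0,-15],0,0],[[0,0,-15],0,0],[[0,0,-7],0,0],[[1.2,-2,0],0,0],[[2.4,-3.8,0],0,0],[[2.4,-3.8,0],0,0],[[2.4,-3.8,0],0,0],[[2.4,-3.8,0],0,0],[[2.4,-3.8,0],0,0],[[2.4,-3.8,0],0,0],[[2.4,-3.8,0],0,0],[[2.4,-3.8,0],0,0],[[0,0,0],0,0]]}}

```text
clock: 9.55
tcp_pos: [616.0, 7.9, 66.3]
tool_rot: [180.0, 0.0, 122.4]
force: [-0.0, -0.1, -0.5]
gripper_width: -0.002
grasp_force: 0.0
```

```bash
python3 - <<'E'
from h import *
view('c4');wrist('w4')
o=look(names=["peg_top"]);report(o)
E
```

```text
[616.    7.9  66.3] [-0.01396148 -0.09915307 -0.4532843 ] 9.55
peg_top scene:0.96@[292, 194] side:0.91@[334, 201] X=[624.2  -5.   84.4] e=2.4
```

View pics/w4.png

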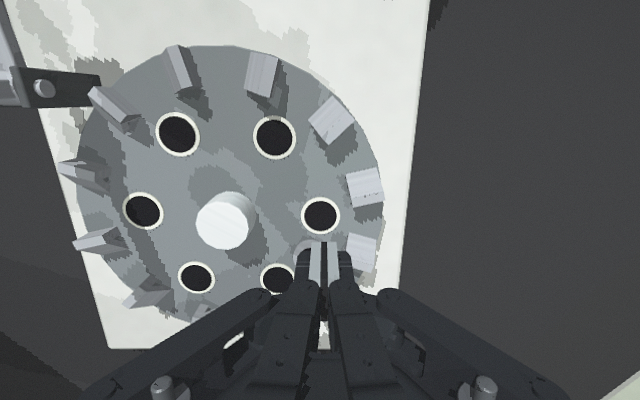

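The wheel has moved: holes at (177,134), (274,137), (320,215), (143,211) and (196,278), hub at (222,221).

```bash
cat >> h.py <<'E'
def plane(p,px,z):
    c,v=ray(p,px);return (c+v*(z-c[2])/v[2])[:2]
def wheel(p,holes):
    X=np.array([plane(p,h,30) for h in holes])
    def f(q): 
        d=X-q[:2];a=np.degrees(np.arctan2(d[:,1],d[:,0]))-q[3];e=(a+30)%60-30
        return np.r_[np.hypot(*d.T)-q[2],np.radians(e)*q[2]]
    m=X.mean(0);best=min((least_squares(f,[560,-14,58,a0]) for a0 in (0,15,30,45)),key=lambda r:r.cost)
    return best.x,best.cost
E
python3 - <<'E'
from h import *
p=wrist()
print(wheel(p,[(177,134),(274,137),(320,215),(143,211),(196,278)]))
for e in [((428,0),(400,270)),((5,0),(107,348))]:
    a,b=[plane(p,x,8) for x in e];print(a,b,np.degrees(np.arctan2(*(a-b)[::-1])))
E
```

```text
(array([559.18778796, -14.69721679,  58.58005662,  30.9706006 ]), np.float64(0.12576158812542168))
[594.4427082  157.94971648] [693.29684573   1.92905895] 122.35820260951955
[387.06193796  23.78427416] [ 523.39419797 -198.99800715] 121.46466834919663
```

```bash
python3 - <<'E'
from h import *
w=wrist()
r3=None
# teeth tops in w4 : approximate centres of top faces
c=np.array([559.2,-14.7])
for t in [(178,67),(263,72),(332,119),(366,186),(362,249)]:
    d=plane(w,t,44)-c;print(np.degrees(np.arctan2(d[1],d[0])),np.hypot(*d))
im=cv2.imread("pics/w4.png")[20:300,50:410];cv2.imwrite("pics/z4.png",cv2.resize(im,(771,600),interpolation=cv2.INTER_CUBIC))
# initial wheel: use pose of w3 (arm was at this pose)
T=np.eye(4);T[:3,:3]=Ro.from_euler("xyz",[-179.7,-.1,122.5],degrees=True).as_matrix();T[:3,3]=[592.9,41.2,99.4]
C=T@np.array(w["tool_from_camera"]);w["R"]=C[:3,:3].T;w["t"]=-C[:3,:3].T@C[:3,3]
print(wheel(w,[(252,173.6),(316.8,213.6),(186.4,204.8),(192.8,269.6)]))
E
```

```text
132.02758041297596 88.53239620260005
103.602706587989 89.9978375868821
75.69508424420319 89.79360841817565
47.44095357930074 89.04200824542849
19.84136998131152 87.57311441987056
(array([559.75325392, -14.6646324 ,  58.47734878,  -1.54409297]), np.float64(0.2340393050358796))
```

View pics/z4.png

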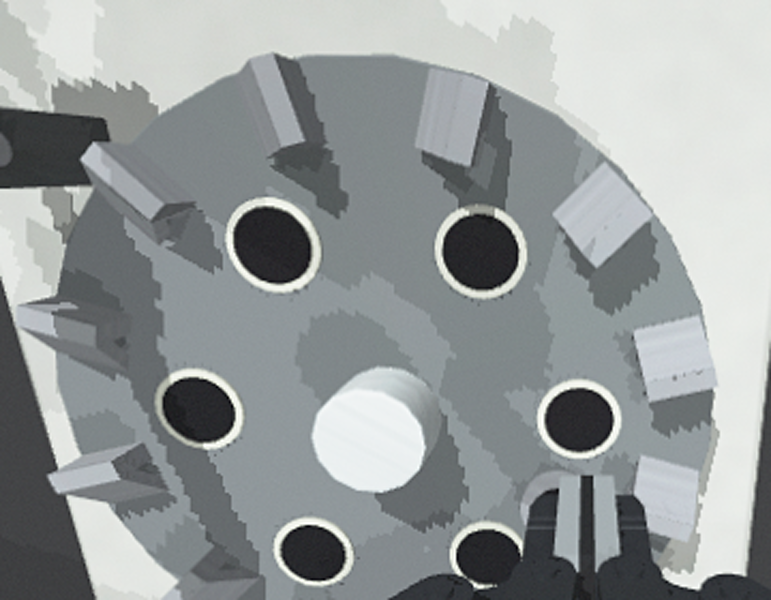

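The wheel has turned back about 27.5°, from about -3.5° to about -31°, where -30° is the target. I'll back off, rise, and come in on the +y side of the upright arm.

{"method": "jog_arm", "body": {"deltas": [[[-3,5,0],0,0],[[-5,8,0],0,0],[[0,0,20],0,0],[[0,0,32],0,0],[[0,0,32],0,0],[[0,0,32],0,0],[[-15,1,8],0,0],[[-30,2,0],0,0],[[-35,2,0],0,0],[[-35,2,0],0,0],[[-35,2,0],0,0],[[-28,1,0],0,0],[[0,0,0],0,0]]}}

```text
clock: 11.13
tcp_pos: [424.6, 32.9, 189.8]
tool_rot: [-180.0, -0.2, 122.6]
force: [2.1, -0.8, 1.1]
gripper_width: -0.0
grasp_force: 0.0
```

```bash
python3 - <<'E'
from h import *
s=read_state();print(s["tcp_pos"])
report(look(names=["peg_top","pawl_nose","pawl_knob"]))
E
```

```text
[424.60782743  32.94738113 189.82046207]
peg_top scene:0.59@[293, 193] side:0.67@[335, 204] X=[618.9 -10.2  81.1] e=0.7
pawl_knob scene:0.76@[363, 177] side:0.71@[257, 237] X=[421.2  57.5  63.4] e=0.6
pawl_nose side:0.84@[291, 223]
```

{"method": "jog_arm", "body": {"deltas": [[[0,0,-20],0,0],[[0,0,-30],0,0],[[0,0,-25],0,0],[[0,0,-12],0,0],[[3.2,-5.1,0],0,0],[[3.2,-5.1,0],0,0],[[3.2,-5.1,0],0,0],[[3.2,-5.1,0],0,0],[[3.2,-5.1,0],0,0],[[3.2,-5.1,0],0,0],[[3.2,-5.1,0],0,0],[[3.2,-5.1,0],0,0],[[3.2,-5.1,0],0,0],[[3.2,-5.1,0],0,0],[[3.2,-5.1,0],0,0],[[3.2,-5.1,0],0,0],[[0,0,0],0,0],[[0,0,0],0,0],[[0,0,0],0,0]]}}

```text
clock: 13.12
tcp_pos: [467.8, -29.0, 103.2]
tool_rot: [-180.0, -0.0, 122.5]
force: [0.3, -0.2, 0.6]
gripper_width: -0.002
grasp_force: 0.0
```

```bash
python3 - <<'E'
from h import *
view('c5')
report(look(names=["pawl_nose","pawl_knob","peg_top"]))
E
```

```text
[467.8 -29.  103.2] [ 0.32329552 -0.24415661  0.56050229] 13.1167
pawl_nose scene:0.78@[319, 161] side:0.87@[313, 252] X=[475.9 -68.9  57.5] e=2.0
pawl_knob scene:0.62@[355, 161] side:0.61@[276, 223] X=[440.8  24.  114.4] e=8.7
peg_top scene:0.66@[310, 200] side:0.89@[336, 205] X=[610.   11.5  70.8] e=24.9
```

View pics/c5.png

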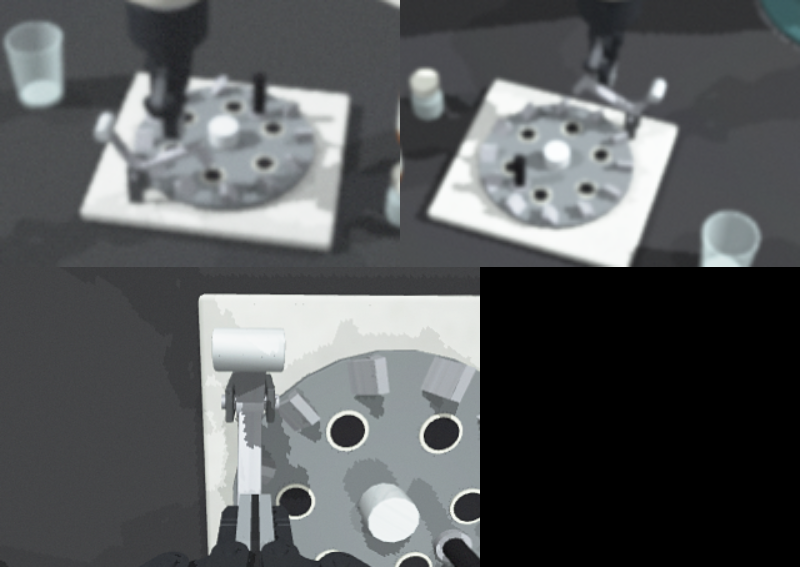

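The pawl is caught partway down, at about 0.5 rad. I'll wait half a second and look at it again.

{"method": "jog_arm", "body": {"deltas": [[[0,0,0],0,0],[[0,0,0],0,0],[[0,0,0],0,0],[[0,0,0],0,0],[[0,0,0],0,0],[[0,0,0],0,0]]}}

```text
clock: 14.17
tcp_pos: [467.9, -29.2, 103.2]
tool_rot: [-180.0, 0.0, 122.5]
force: [-0.3, -0.9, -0.2]
gripper_width: 0.002
grasp_force: 0.0
```

```bash
python3 - <<'E'
from h import *
report(look(names=["pawl_nose","pawl_knob","peg_top"]))
view('c6')
E
```

```text
pawl_nose scene:0.56@[320, 169]
pawl_knob scene:0.71@[346, 158] side:0.89@[279, 225] X=[445.4   6.5 114.3] e=1.3
peg_top scene:0.74@[292, 191] side:0.57@[333, 202] X=[618.6  -9.3  87.4] e=6.1
[467.9 -29.2 103.3] [-0.43729696 -0.23545494 -0.47234368] 14.5667
```

View pics/c6.png

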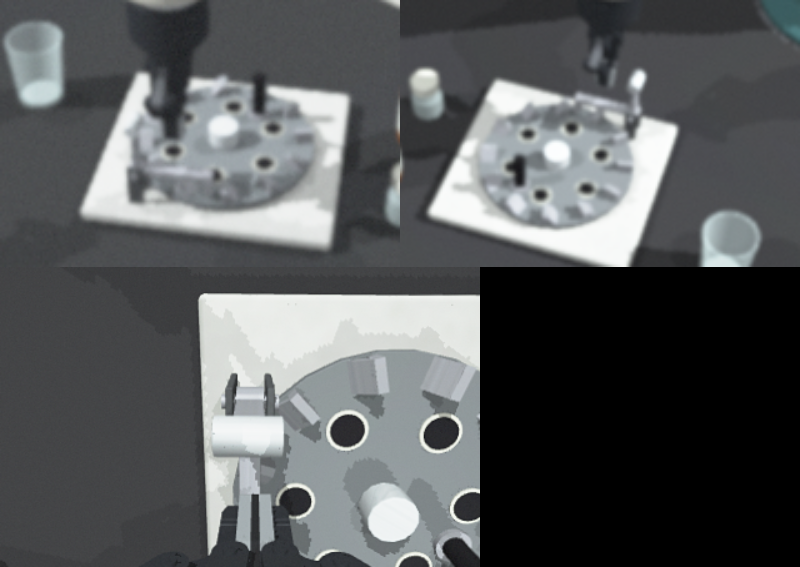

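The pawl has dropped: the knob is straight above the pivot, as it was at the start. I'll rise clear and confirm.

{"method": "jog_arm", "body": {"deltas": [[[1.5,-2.5,10],0,0],[[0,0,30],0,0],[[0,0,35],0,0],[[0,0,35],0,0],[[-5,20,30],0,0],[[-5,30,20],0,0],[[-5,30,10],0,0],[[0,0,0],0,0],[[0,0,0],0,0]]}}

```text
clock: 15.47
tcp_pos: [454.4, 49.4, 274.5]
tool_rot: [179.9, 0.0, 122.6]
force: [-0.3, -0.1, -1.4]
gripper_width: 0.002
grasp_force: 0.0
```

```bash
python3 - <<'E'
from h import *
s=read_state();print(s["tcp_pos"],s["force"])
o=look(names=P,save="e");report(o)
a=cv2.imread("pics/a_scene.png")[130:230,240:400];b=cv2.imread("pics/e_scene.png")[130:230,240:400]
c=cv2.imread("pics/a_side.png")[190:290,240:400];d=cv2.imread("pics/e_side.png")[190:290,240:400]
r=lambda i:cv2.resize(i,(400,250),interpolation=cv2.INTER_CUBIC)
cv2.imwrite("pics/cmp.png",np.vstack([np.hstack([r(a),r(b)]),np.hstack([r(c),r(d)])]))
E
```

```text
[454.44075866  49.37102498 274.4541391 ] [-0.29455047 -0.07714308 -1.3886294 ]
carousel scene:0.73@[311, 199] side:0.81@[318, 245] X=[551.3 -15.3  -5.4] e=1.8
peg_top scene:0.69@[293, 194] side:0.75@[335, 205] X=[620.3  -9.8  78.8] e=0.4
pawl_pivot scene:0.71@[345, 172] side:0.87@[283, 244] X=[448.1   5.3  55.6] e=2.7
pawl_knob scene:0.80@[347, 155] side:0.63@[280, 226] X=[439.9   0.7 118.5] e=1.7
pawl_nose scene:0.58@[319, 167] side:0.76@[313, 257] X=[480.6 -64.6  38.2] e=1.6
beaker_mid scene:0.67@[388, 234] side:0.80@[237, 201] X=[494.4 228.6  40.5] e=4.0
bottle_mid scene:0.62@[227, 185] side:0.80@[414, 211] X=[ 740.9 -158.7   66.3] e=2.1
jar_mid scene:0.74@[251, 162] side:0.71@[402, 258] X=[ 620.9 -214.    28.9] e=1.8
```

View pics/cmp.png

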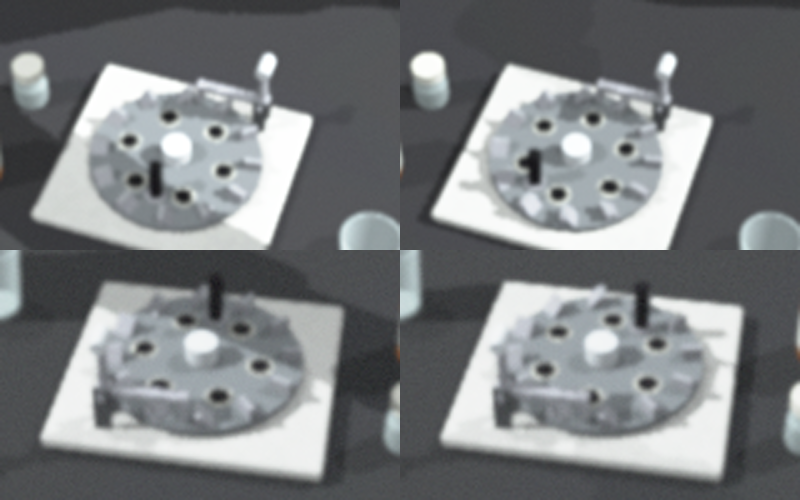

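The before and after crops match in pawl attitude: knob at (267,65) and (667,65), arm level in both. The wheel is one notch back and the glassware has not moved. I'll hand it in.

```bash
python3 -c "
from rig import *
print(finish_job())"
```

```text
the job is handed in; nothing more can be done
None
```

The job is handed in: the pawl was lifted, the wheel pushed back one notch (about 27.5°, to about -31° against a -30° target), and the pawl dropped back into the gap, with the glassware where it stood and the arm clear at about 15.5 s; no verdict was returned.

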